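# Slide the stone bear home into the empty shelf lane

## Robot

A 7-joint arm with a two-finger parallel gripper is mounted at the origin on the work surface. World frame = base frame: x ahead of the robot, y to its left, z up, the work surface at z = 0. Lengths are in mm, angles in rad, forces in N, time in s.
With the tool pointing down it reaches from about 400 to 875 mm from the base axis. Payload 19.3 kg.
Tool frame: the origin (TCP) lies at the very end of the fingers, on their centre line; the grasp point (between the pads) lies 19 mm behind it (grip_point_offset is the z of the grasp point in the tool frame, in mm); z points along the fingers, y is the line along which they close (so a half turn about z gives the same grasp; the last joint's range is limited). The gripper opens to 85 mm and grips with 20 to 120 N. Pads are 22 mm wide; open, the fingers measure 114 mm over their backs; the gripper's body (76 mm by 85 mm) begins 54 mm behind the grasp point. The pads swing forward as they close: fully open they stand 13 mm farther back than shut.
Start: joints at [-1.419, 0.521, -0.036, 1.599, 0.021, 1.021, -0.113], TCP at [137.511, 609.676, 231.291] pointing down, gripper open.
Joint ranges: [-2.91, 2.91], [-0.3, 2.13], [-1.5, 1.42], [0.17, 2.43], [-1.26, 4.41], [0.16, 1.93], [-2.52, 2.52]. Speed limits (rad/s): [1.89, 1.89, 2.39, 2.39, 3.01, 3.01, 3.01].

## Interface

Orientations are given as a 3x3 rotation matrix whose columns are the frame's x, y, z axes.
In Python, from workcell import movep, movel, goto_joints, open_gripper, clamp, wait, inverse_kinematics, read_state, camera, PlanningError, finish_job, grip_point_offset gives the robot as it stands. Calls block until the motion is done:
- movep(position, orientation): joint-space move of the TCP to a pose.
- movel(position, frame=None, max_speed=150, guard=None): straight line of the TCP; frame=None keeps the orientation; max_speed is the mean speed in mm/s. With guard (N) it stops when the force on the tool has changed by that much, and returns True; else False.
- goto_joints(angles): joint-space move.
- open_gripper() and clamp(): open the fingers fully, or close them until they stop; the grip force is fixed at half the most.
- wait(seconds).
- inverse_kinematics(position, orientation): joint angles nearest the present ones, or None.
- read_state(): the state.
- camera(name): name is "side" or "top" or "wrist"; returns a dict with "image" (400x640x3 uint8, blue, green, red), "range_z" (400x640 float32, mm along the optical axis (not along the pixel's ray), 0 where there is no reading), "fx", "fy", "cx", "cy" (pixels), "cam_to_world" (4x4, takes a point from camera to world coordinates). Camera axes: x right, y up, looking along -z (the intrinsics and any distortion apply to the point x, -y, -z); pixel columns grow to the right and rows downward; lengths in mm; the calibration is good to about 2 mm. A picture is of the moment at which its call begins.
A pose or a line that the arm cannot do raises PlanningError and nothing moves.
- finish_job(): hands the job in; it is judged then, once.
The state is a dict: "time": time; "qpos": joint angles; "qvel": joint speeds; "joint_efforts": joint torques, N m; "eef_pos": TCP position; "tool_rot": TCP orientation; "ft_force": force on the tool from outside, world axes, zero at the start; "torque": the same for the moment, N m; "finger_gap": finger opening in mm; "gripper_force": force on a finger pad.
Only numpy, scipy, OpenCV 4.12 (cv2) and the standard library are available. Lean on these libraries where they do the work, as an engineer would, in place of code of your own. Each camera call takes 0.05 s, during which the arm holds its last target. There are 200 camera calls.

## Task

Put the carved stone bear away in the one empty lane of the low blue shelf: set it upright on its plinth in the open front part of that lane, nose pointing back out of the lane's open mouth, then slide it gently along the lane under the deck until the plinth is fully home against the back stop. Do not knock the bear over, and leave the elephant, the cat and the turtle where they are.

Things in the scene. Friction and masses are not known exactly. Their poses are not given: they have to be found in the camera images.
- bear: Carved pale stone bear on all fours on a dark wooden plinth, 0.3 to 0.6 kg, 98 tall overall. Origin: centre of the plinth's underside. Plinth 90 (x) by 54 (y) by 26 high. -x points to the nose, z up. To grip: the trunk, a rounded block with flat flanks, 44 wide (y), x from -29 to +37, 36 to 76 above the origin. The head, 34 wide, tops out at 98 near x = -24.
- bear_nose (a point): Tip of the bear's snout: 42 along the bear's -x from its origin, 74 up.
- empty_lane: Empty one of three alike blue steel lanes at 100 spacing, leading under the deck. Origin: home point, where the plinth's centre stands when fully home, at bench level (lane underside). +x points inwards along the lane to the back stop (face at x = +45, 28 high). Floor 3 thick. Side rails 12 high, 64 clear between. Open mouth at x = -205; open above from there to x = -73, then under the deck.
- shelf: Fixed blue steel shelf: deck 350 (y) by 150 (x) on corner posts over the lanes, small carvings on top (to 210 high); an open window 80 by 60 in the deck over each lane shows what stands below. Origin: on the bench at the middle lane's home point, axes as the lanes'. Deck from x = -73 to +77, underside 145, top 167 above the bench. Posts at y = +-167.
- elephant: Grey stone elephant on a plinth 90 x 54 x 26, about 95 tall, standing home in one of the other two lanes; a bystander. Origin: centre of the plinth's underside.
- cat: Brown stone sitting cat on a plinth 90 x 54 x 26, about 117 tall, standing home in the other occupied lane; a bystander. Origin: centre of the plinth's underside.
- turtle: Dark green-grey stone turtle, 76 across, 40 high, standing on the open bench like the bear; a bystander. Origin: centre of its underside.
Mind the look-alikes: they are no part of the job. Leave any yellow look-alike of the bear alone.

How it is judged (in metres and radians):
On the way:
1. the bear stands upright in the empty lane, lined up with it, on its floor between the rails and not yet within 20 mm of home (y of bear in the frame of empty_lane between -0.008 and 0.008 m and z of bear in the frame of empty_lane between -0.003 and 0.008 m and angle between the x axis of bear and the x axis of empty_lane, either way round below 0.15 rad and angle between bear's own z axis and vertical below 0.08 rad and x of bear in the frame of empty_lane between -0.22 and -0.02 m), for 0.1 s.
At the end, for the whole second after the job is handed in: The bear stands upright and at rest on the floor of the empty lane, nose towards the lane's mouth, lined up with it within 0.15 rad and 8 mm sideways, its plinth within 6 mm of touching the back stop, released; elephant, cat and turtle within 12 mm of where they started (y of bear in the frame of empty_lane between -0.008 and 0.008 m and z of bear in the frame of empty_lane between -0.003 and 0.008 m and angle between the x axis of bear and the x axis of empty_lane, either way round below 0.15 rad and angle between bear's own z axis and vertical below 0.08 rad and x of bear in the frame of empty_lane between -0.006 and 0.006 m and x of bear_nose in the frame of empty_lane below -0.02 m and linear speed of bear below 0.02 m/s and contact force between bear and the fingers below 0.1 N and distance of each of elephant, cat, turtle from where it was at the start of the episode below 0.012 m).
It fails at once if the bear is tipped by more than 0.6 rad (angle between bear's own z axis and vertical above 0.6 rad).
It fails at once if the bear is dropped or rammed: more than 60 N between it and the lane (contact force between bear and empty_lane above 60 N).
It fails at once if the elephant is shifted by more than 12 mm or knocked over (distance of elephant from where it was at the start of the episode above 0.012 m or angle between elephant's own z axis and vertical above 0.3 rad).
It fails at once if the cat is shifted by more than 12 mm or knocked over (distance of cat from where it was at the start of the episode above 0.012 m or angle between cat's own z axis and vertical above 0.3 rad).
It fails at once if the turtle is shifted by more than 12 mm or knocked over (distance of turtle from where it was at the start of the episode above 0.012 m or angle between turtle's own z axis and vertical above 0.3 rad).
It also fails if it takes over 51 s, if anything falls off the work surface, if the arm or the gripper's body presses on something with over 40 N, if the wrist force passes 120 N, or if a joint passes its speed limit or range.

## Working session

There is one attempt and no reset: what is moved stays moved. The work goes in short steps, each a Python script; the robot and the scene stay as the last script left them, time stands still between calls to the robot, and variables do not carry over. Pictures are saved under pics/ and viewed, at most 10 in all, crops included, and the job is handed in when it is done.

```bash
mkdir -p pics; ls; cat > h.py <<'E'
import numpy as np, cv2
from workcell import *
def pts(c):
    z=c["range_z"]; v,u=np.mgrid[:400,:640]
    P=np.stack([(u-c["cx"])/c["fx"]*z,-(v-c["cy"])/c["fy"]*z,-z,np.ones_like(z)],-1)
    W=(P@np.array(c["cam_to_world"]).T)[...,:3]; W[z<=0]=np.nan
    return W
E
python3 - <<'E'
from h import *
for n in ["top","side"]:
    c=camera(n); cv2.imwrite(f"pics/{n}0.png",c["image"]); np.savez(f"{n}0.npz",**c)
    print(n,c["fx"],c["cx"],c["cy"],np.round(c["cam_to_world"],3).tolist(), [k for k in c])
print(read_state()["time"],grip_point_offset)
E
```

```text
pics
top 392.44411654821755 321.5528194495168 194.82296666802563 [[0.021, 0.985, -0.174, 367.53], [-1.0, 0.021, 0.003, -100.254], [0.006, 0.174, 0.985, 871.544], [0.0, 0.0, 0.0, 1.0]] ['image', 'range_z', 'fx', 'fy', 'cx', 'cy', 'cam_to_world']
side 493.2641697791665 325.5234192250824 201.20910312242756 [[0.313, -0.701, 0.64, 1179.599], [0.95, 0.238, -0.203, -306.706], [-0.01, 0.672, 0.741, 876.818], [0.0, 0.0, 0.0, 1.0]] ['image', 'range_z', 'fx', 'fy', 'cx', 'cy', 'cam_to_world']
0.1 -18.700000000000003
```

View pics/top0.png

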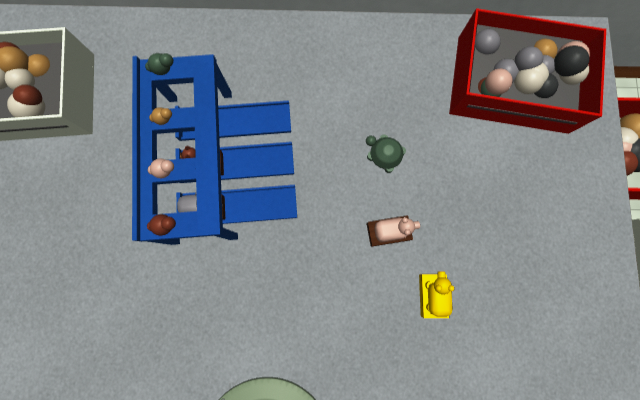

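View pics/side0.png

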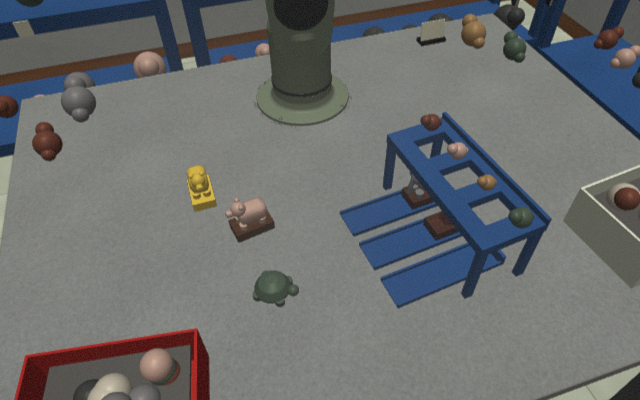

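The top view shows the pale bear on its dark plinth at about (393,230), with the head to the right. The yellow look-alike is at (437,297) and the turtle is at (385,152). The three lanes open to the right. Grey shows in the bottom window (187,203) for the elephant and brown in the middle one (188,154) for the cat, so the top lane at about (255,118) is empty. The side view agrees: the lane at (440,275) has no plinth.

```bash
cat > m.py <<'E'
from h import *
for n in ["top","side"]:
    c=dict(np.load(f"{n}0.npz")); W=pts(c); im=c["image"]; hsv=cv2.cvtColor(im,cv2.COLOR_BGR2HSV)
    print("==",n,"bench z",np.nanmedian(W[250:270,300:340,2]) if n=="top" else np.nanmedian(W[210:230,330:350,2]))
    h,s,v=[hsv[...,i].astype(int) for i in range(3)]
    def rect(m,l):
        k,lab,st,_=cv2.connectedComponentsWithStats(m.astype(np.uint8),connectivity=4)
        for i in range(1,k):
            if st[i,4]<60: continue
            P=W[lab==i]; P=P[np.isfinite(P).all(1)]
            if len(P)<40: continue
            r=cv2.minAreaRect(P[:,:2].astype(np.float32))
            print(l,st[i,:4],st[i,4],"c",np.round(r[0],1),"sz",np.round(r[1],1),"a",round(r[2],1),"z",np.round(np.percentile(P[:,2],[2,50,98]),1))
    blue=(h>100)&(h<125)&(s>120)
    rect(blue&(W[...,2]<30)&(W[...,2]>-8),"lane"); rect(blue&(W[...,2]>155)&(W[...,2]<180),"deck")
    red=((h<14)|(h>165))&(s>40)
    inb=(np.abs(W[...,0]-350)<250)&(W[...,1]<-130)&(W[...,1]>-330)
    rect(red&inb&(W[...,2]>5)&(W[...,2]<120),"bear")
    rect(red&inb&(v<120)&(s>90)&(W[...,2]>21)&(W[...,2]<31),"plinthtop")
    rect(red&inb&(W[...,2]>55)&(W[...,2]<82),"trunk")
    rect(red&inb&(W[...,2]>84),"head")
    g=(h>40)&(h<95)&(s>40)&(W[...,2]>5)&(W[...,2]<60)&inb; rect(g,"turtle")
E
python3 m.py
python3 - <<'E'
import cv2
a=cv2.imread('pics/top0.png')[110:330,330:480]
b=cv2.imread('pics/top0.png')[40:250,120:310]
a=cv2.resize(a,None,fx=2.6,fy=2.6,interpolation=2);b=cv2.resize(b,(398,572*210*150//(220*190)*0+440),interpolation=2)
import numpy as np
b=cv2.copyMakeBorder(b,0,a.shape[0]-b.shape[0],0,0,cv2.BORDER_CONSTANT);cv2.imwrite('pics/crop.png',np.hstack([a,b]))
E
```

```text
== top bench z -0.14367643755895187
lane [218 101  73  37] 2245 c [695.5  58. ] sz [ 75.3 166.2] a 5.4 z [-0.2  3.2 13.2]
lane [175 131  20  10] 162 c [653.8 210.7] sz [21.7 38.7] a 6.3 z [-0.3  7.6 29.1]
lane [220 142  74  38] 2275 c [596.1  46.9] sz [ 74.5 164.5] a 5.7 z [-0.   3.2 13.3]
lane [221 185  76  39] 2404 c [497.4  37.3] sz [ 74.  165.5] a 5.8 z [-0.3  3.2 13.4]
deck [132  55  90 186] 9720 c [584.  170.7] sz [349.7 150.9] a 5.8 z [158.2 166.7 177.4]
bear [367 216  53  30] 1139 c [ 443.2 -254.1] sz [53.1 95.5] a 10.4 z [20.5 73.  97. ]
plinthtop [368 221  45  25] 275 c [ 442.1 -251.2] sz [51.9 89.6] a 10.3 z [23.  25.8 28.9]
trunk [375 217  32  25] 544 c [ 441.7 -244.1] sz [44.1 59.3] a 11.2 z [61.1 74.  79.3]
head [399 217  17  18] 205 c [ 447.5 -273.7] sz [32.3 31.1] a 52.0 z [84.6 92.9 99.1]
turtle [374 158  27  14] 219 c [ 588.5 -247.6] sz [22.8 57.5] a 0.1 z [10.2 23.4 35.4]
== side bench z 0.1628565199700347
lane [ 0  0 24 34] 361 c [-803.7 -858. ] sz [ 86.7 188.6] a 87.3 z [-4.8 27.1 29.8]
lane [39  0 17 15] 93 c [-792.5 -738.4] sz [127.1  52.5] a 4.4 z [25.7 28.  2
[... 250 characters left out ...]
3.  13.4]
lane [361 219 100  49] 1992 c [596.   75.2] sz [ 77.  219.3] a 5.6 z [-0.7  3.1 13.4]
lane [382 243  93  63] 2829 c [694.7  86.9] sz [ 75.7 221.3] a 5.8 z [-0.9  2.8 12.9]
lane [482 253  20  18] 169 c [703.2 203.3] sz [34.4 50.6] a 6.0 z [-0.3  4.3 13.6]
deck [388 117 161 137] 5954 c [586. 170.] sz [351.6 152. ] a 6.1 z [160.4 166.6 173.5]
bear [225 198  49  42] 1245 c [ 445.7 -253.4] sz [56.7 97.4] a 9.9 z [11.3 57.7 94.9]
plinthtop [229 219  35  18] 193 c [ 447.4 -262.6] sz [52.3 65.3] a 10.2 z [22.2 25.3 28.8]
trunk [225 198  42  24] 487 c [ 447.2 -258.4] sz [44.6 86.5] a 5.8 z [56.3 72.8 80.5]
head [230 198  15  16] 132 c [ 451.5 -272.8] sz [29.3 29.8] a 43.3 z [84.6 91.9 98.5]
```

View pics/crop.png

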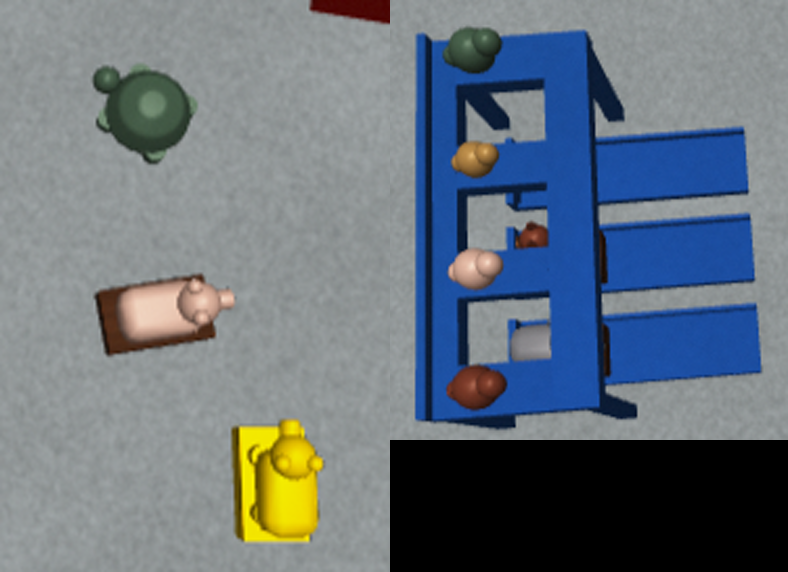

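The enlarged crop confirms it. The pale bear on the dark plinth is the target, with its nose towards the mouth side. The yellow toy and the turtle stand clear of it. The measured sizes also fit: plinth 52x90, trunk 44 wide, head top about 98, deck 350x151, lanes 100 apart at 5.8°. Next I check that the arm can reach the grasp, place and push poses.

```bash
cat >> h.py <<'E'
def ax(deg): a=np.radians(deg); return np.array([-np.sin(a),np.cos(a),0])
LA=5.8; HOME=np.array([684.,179.3,0]); LX=ax(LA); LY=np.array([-LX[1],LX[0],0]); LZ=np.array([0,0,1.])
def lane(x,y,z): return HOME+x*LX+y*LY+z*LZ
def down(deg,s=1):   # closing axis across the body whose x axis is ax(deg)
    x=ax(deg); y=s*np.array([-x[1],x[0],0]); z=np.array([0,0,-1.]); return np.stack([np.cross(y,z),y,z],1)
def push(t,s=1,inplane=False):
    t=np.radians(t); z=np.sin(t)*LX-np.cos(t)*LZ
    y=s*(np.cross(LY,z) if inplane else LY); return np.stack([np.cross(y,z),y,z],1)
BEAR=np.array([443.7,-251.5,0]); BA=10.3
E
python3 - <<'E'
from h import *
f=lambda p,R:(lambda q: None if q is None else np.round(q,2).tolist())(inverse_kinematics(list(p),R.tolist()))
for s in (1,-1):
    print(s,"grasp",f(BEAR+4*ax(BA)+[0,0,40],down(BA,s)),"place",f(lane(-146,0,43),down(LA,s)),"hi",f(lane(-146,0,130),down(LA,s)))
for t in (30,40,45,50,60):
  for s in (1,-1):
    for ip in (False,True):
      print(t,s,ip,f(lane(-53,0,15),push(t,s,ip)),f(lane(-210,0,15),push(t,s,ip)))
E
```

```text
1 grasp [-0.26, 0.97, 1.0, 2.07, -1.19, 0.85, -1.48] place [-0.71, 1.28, 1.22, 1.54, -1.25, 1.24, -2.32] hi [-0.71, 1.13, 1.22, 1.5, -1.09, 1.29, -2.4]
-1 grasp [0.21, 0.66, 0.25, 2.05, -0.35, 0.47, 0.9] place [-0.37, 0.9, 0.4, 1.52, -0.44, 0.81, 0.3] hi [-0.41, 0.8, 0.48, 1.48, -0.42, 0.96, 0.28]
30 1 False [-0.36, 1.07, 0.59, 1.5, -1.21, 1.16, -2.26] [-0.22, 1.2, 0.8, 1.38, -1.26, 1.4, -2.11]
30 1 True [-0.19, 0.99, 0.27, 1.49, -0.96, 0.99, -0.83] [-0.05, 1.07, 0.44, 1.37, -0.98, 1.19, -0.67]
30 -1 False [-0.01, 0.96, -0.04, 1.48, -0.67, 0.86, 0.55] [0.14, 1.02, 0.07, 1.35, -0.66, 1.04, 0.7]
30 -1 True [0.28, 1.02, -0.53, 1.46, -0.11, 0.77, 1.72] [0.42, 1.05, -0.44, 1.33, -0.16, 0.95, 1.94]
40 1 False [-0.18, 1.07, 0.38, 1.46, -1.17, 1.19, -2.22] [-0.05, 1.19, 0.59, 1.3, -1.2, 1.44, -2.12]
40 1 True [-0.1, 1.04, 0.22, 1.46, -1.05, 1.1, -0.72] [0.06, 1.13, 0.35, 1.3, -1.01, 1.31, -0.64]
40 -1 False [0.15, 1.03, -0.2, 1.44, -0.68, 0.92, 0.63] [0.25, 1.09, -0.02, 1.28, -0.7, 1.15, 0.76]
40 -1 True [0.45, 1.14, -0.74, 1.42, -0.04, 0.82, 1.74] [0.58, 1.17, -0.67, 1.26, -0.06, 1.05, 1.91
[... 494 characters left out ...]
48, -2.15]
50 1 True [-0.0, 1.11, 0.16, 1.41, -1.11, 1.21, -0.64] [0.15, 1.2, 0.28, 1.21, -1.05, 1.43, -0.61]
50 -1 False [0.26, 1.11, -0.3, 1.39, -0.72, 1.0, 0.7] [0.35, 1.17, -0.11, 1.2, -0.73, 1.27, 0.79]
50 -1 True [0.59, 1.3, -0.96, 1.37, 0.08, 0.9, 1.72] [0.66, 1.29, -0.79, 1.17, -0.07, 1.16, 1.95]
60 1 False [0.04, 1.19, 0.17, 1.35, -1.21, 1.37, -2.14] [0.15, 1.3, 0.38, 1.13, -1.22, 1.64, -2.13]
60 1 True [0.08, 1.19, 0.1, 1.35, -1.16, 1.33, -0.59] [0.22, 1.28, 0.22, 1.13, -1.1, 1.56, -0.6]
60 -1 False [0.3, 1.19, -0.3, 1.33, -0.82, 1.13, 0.8] [0.41, 1.26, -0.18, 1.11, -0.76, 1.39, 0.81]
60 -1 True [0.72, 1.54, -1.26, 1.31, 0.33, 1.03, 1.61] [0.77, 1.48, -1.09, 1.08, 0.14, 1.29, 1.84]
```

Every pose is reachable with s=-1 throughout. I raise the arm clear of the carvings, go above the bear and look with the wrist camera.

```bash
python3 - <<'E'
from h import *
s=read_state(); p=s["eef_pos"]
movel([p[0],p[1],330])
R=down(BA,-1)
movep(list(BEAR+4*ax(BA)+[0,0,330]),R.tolist())
movel(list(BEAR+4*ax(BA)+[0,0,200]))
print(read_state()["time"],read_state()["eef_pos"])
c=camera("wrist"); cv2.imwrite("pics/w1.png",c["image"]); W=pts(c)
hsv=cv2.cvtColor(c["image"],cv2.COLOR_BGR2HSV); h,sa,v=[hsv[...,i].astype(int) for i in range(3)]
red=((h<14)|(h>165))&(sa>40)&(np.hypot(W[...,0]-BEAR[0],W[...,1]-BEAR[1])<80)
for l,m in dict(all=red&(W[...,2]>5)&(W[...,2]<130),plinth=red&(W[...,2]>22)&(W[...,2]<30),trunk=red&(W[...,2]>60)&(W[...,2]<80)).items():
    P=W[m]; 
    if len(P)>20: r=cv2.minAreaRect(P[:,:2].astype(np.float32)); print(l,len(P),np.round(r[0],1),np.round(r[1],1),round(r[2],1))
E
```

```text
5.1083 [ 443.2551034  -247.8550983   200.65158733]
all 4443 [ 444.4 -254.7] [53.1 95.8] 10.3
plinth 868 [ 443.8 -251.2] [53.1 88.5] 10.4
trunk 2443 [ 444.7 -258.6] [43.5 87.8] 9.3
```

View pics/w1.png

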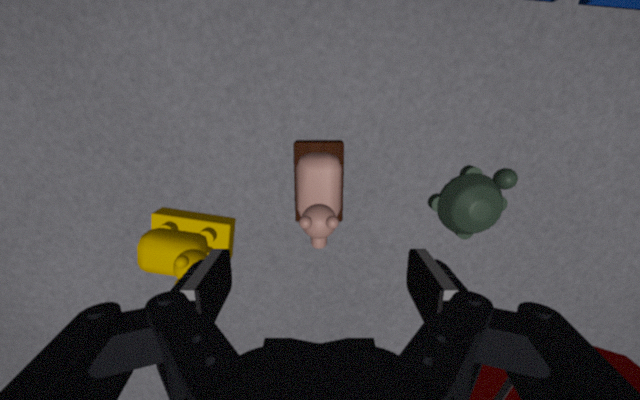

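The wrist view puts the plinth at (443.8,-251.2) and 10.3°, centred between the fingers, with the yellow toy and the turtle clear. Now I grasp.

```bash
python3 - <<'E'
from h import *
B=np.array([443.9,-251.3,0])+4*ax(BA)
print(movel(list(B+[0,0,40]),max_speed=100,guard=15), read_state()["eef_pos"])
clamp(); s=read_state(); print(s["finger_gap"],s["gripper_force"],s["eef_pos"],s["time"])
movel(list(B+[0,0,170]),max_speed=120)
s=read_state(); print(s["finger_gap"],s["ft_force"])
movep(list(lane(-146,0,170)),down(LA,-1).tolist())
movel(list(lane(-146,0,100)),max_speed=100)
s=read_state(); print(s["finger_gap"],s["eef_pos"],s["time"],lane(-146,0,100))
c=camera("side"); cv2.imwrite("pics/s2.png",cv2.resize(c["image"][150:350,280:600],None,fx=2,fy=2)); np.savez("s2.npz",**c)
c=camera("top"); np.savez("t2.npz",**c)
E
```

```text
False [ 443.42361599 -247.38746428   40.38152538]
43.13667192879907 61.051265001297 [ 443.25210331 -247.33413801   40.27470999] 7.375
42.933533268016205 [-0.07040437 -0.38381869 -3.94697159]
43.27782740234342 [699.0732629   33.87144001 100.51948907] 10.875 [698.75421939  34.04741651 100.        ]
```

View pics/s2.png

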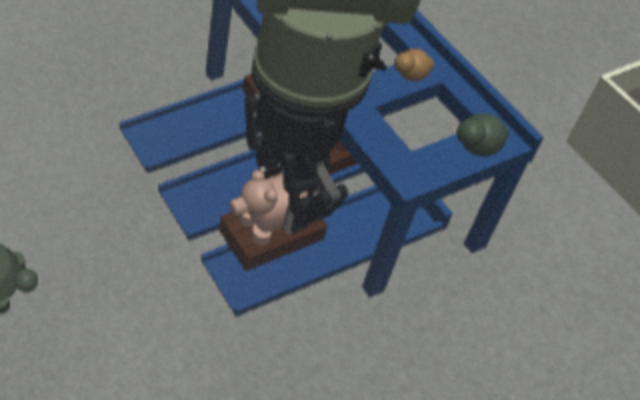

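The bear is held level, nose towards the mouth, above the empty lane. Before lowering I check its offset from the rails in the lane frame.

```bash
python3 - <<'E'
from h import *
for n in ("s2","t2","side0","top0"):
    c=dict(np.load(n+".npz")); W=pts(c); hsv=cv2.cvtColor(c["image"],cv2.COLOR_BGR2HSV); h,s,v=[hsv[...,i].astype(int) for i in range(3)]
    D=W-HOME; x,y,z=D@LX,D@LY,W[...,2]
    blue=(h>100)&(h<125)&(s>120)&(z<25)&(abs(y)<50)
    for a,b in ((-206,-150),(-120,-80)):
        m=blue&(x>a)&(x<b)
        if m.sum()>30: print(n,"lane",a,b,m.sum(),"y floor+rails",np.round(np.percentile(y[m],[1,99]),1), "xmin",round(np.percentile(x[m],1),1),"railtop y",np.round(np.sort(y[m&(z>9)])[[0,-1]],1) if (m&(z>9)).sum()>2 else None)
    red=((h<14)|(h>165))&(s>90)&(v<140)&(abs(y)<50)&(x<-80)&(x>-220)&(z>50)&(z<92)
    if red.sum()>20: print(n,"plinth",red.sum(),"y",np.round(np.percentile(y[red],[1,99]),1),"x",np.round(np.percentile(x[red],[1,99]),1),"z",np.round(np.percentile(z[red],[1,99]),1), round(cv2.minAreaRect(W[red][:,:2].astype(np.float32))[2],1))
E
```

```text
s2 lane -206 -150 626 y floor+rails [-37.8  33.7] xmin -202.9 railtop y [-38.4  35.8]
s2 lane -120 -80 289 y floor+rails [-37.9   2.2] xmin -119.6 railtop y [-39.1 -32.6]
s2 plinth 257 y [-26.8  22.7] x [-194.1 -107.6] z [82.  88.2] 66.4
t2 lane -206 -150 426 y floor+rails [-33.8  37.2] xmin -204.3 railtop y [-36.1  37.6]
t2 lane -120 -80 322 y floor+rails [-33.5  37.3] xmin -119.1 railtop y [-36.9  38.2]
t2 plinth 402 y [-12.7  28.4] x [-195.1 -106.5] z [64.6 89.2] 4.3
side0 lane -206 -150 776 y floor+rails [-37.6  34.6] xmin -202.8 railtop y [-39.   35.7]
side0 lane -120 -80 559 y floor+rails [-37.8  35. ] xmin -119.3 railtop y [-39.2  36.2]
top0 lane -206 -150 740 y floor+rails [-35.2  36.9] xmin -204.4 railtop y [-36.5  37.2]
top0 lane -120 -80 541 y floor+rails [-35.3  37.1] xmin -119.5 railtop y [-36.3  38.2]
```

Lane and bear agree to about 1 mm, so I apply a 1 mm correction, lower gently, release and check.

```bash
python3 - <<'E'
from h import *
movel(list(lane(-146,-1,52)),max_speed=80)
print(movel(list(lane(-146,-1,41)),max_speed=15,guard=4)); s=read_state(); print(s["eef_pos"],s["ft_force"])
open_gripper(); wait(0.2)
movel(list(lane(-146,-1,190)),max_speed=120)
movep(list(lane(-265,0,130)),push(45,-1).tolist())
clamp()
s=read_state(); print(s["finger_gap"],s["time"])
c=camera("side"); cv2.imwrite("pics/s3.png",cv2.resize(c["image"][150:350,280:600],None,fx=2,fy=2))
W=pts(c); hsv=cv2.cvtColor(c["image"],cv2.COLOR_BGR2HSV); h,sa,v=[hsv[...,i].astype(int) for i in range(3)]
D=W-HOME; x,y,z=D@LX,D@LY,W[...,2]
m=((h<14)|(h>165))&(sa>90)&(v<140)&(abs(y)<50)&(x<-80)&(x>-220)&(z>16)&(z<34)
r=cv2.minAreaRect(W[m][:,:2].astype(np.float32)); print(m.sum(),"y",np.percentile(y[m],[1,99]),"x",np.percentile(x[m],[1,99]),"z",np.percentile(z[m],[1,50,99]),r)
E
```

```text
True
[699.70240758  34.23093274  43.37016245] [-0.92103676  0.33193184  8.6536504 ]
0.2799625567143701 16.2833
276 y [-27.55320034  22.20394669] x [-193.45205576 -108.07261811] z [24.9605064  28.36964208 31.75515418] ((702.1387329101562, 30.032787322998047), (50.25937271118164, 86.59522247314453), 5.352296352386475)
```

View pics/s3.png

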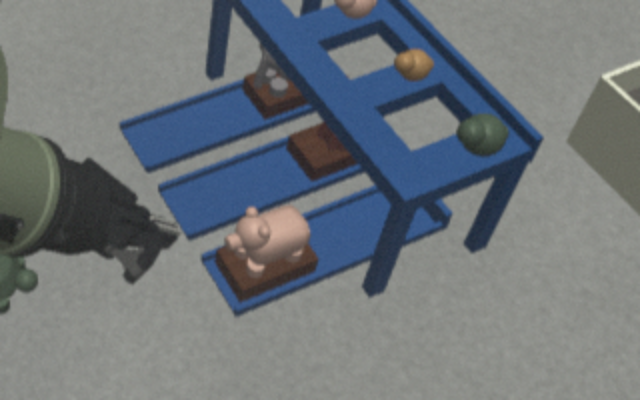

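The bear stands upright on the lane floor (plinth top at 28.4, expected 29), lined up within 0.5°. Now I push its plinth from the mouth with closed, tilted fingers.

```bash
python3 - <<'E'
from h import *
def rep(l,r=None):
    s=read_state(); d=np.array(s["eef_pos"])-HOME; print(l,r,"lane",np.round([d@LX,d@LY,d[2]],1),"F",np.round(np.array(s["ft_force"])@np.stack([LX,LY,LZ],1),1),round(s["time"],2),flush=True)
movel(list(lane(-240,0,15)),max_speed=120); rep("start")
rep("touch",movel(list(lane(-185,0,15)),max_speed=25,guard=10))
rep("mid",movel(list(lane(-75,0,15)),max_speed=35,guard=12))
rep("home",movel(list(lane(-40,0,15)),max_speed=12,guard=10))
E
```

```text
start None lane [-240.4   -0.4   15.9] F [-0.5 -0.   0.9] 17.47
touch False lane [-185.1   -0.    15. ] F [-2.6  0.3  1.1] 19.82
mid False lane [-75.1  -0.   15. ] F [-3.3 -0.1  0.9] 23.11
home True lane [-50.6  -0.   14.6] F [-2.5 -1.2  1.1] 25.02
```

```bash
python3 - <<'E'
from h import *
def look(n):
  for cn in ("side","top"):
    c=camera(cn); W=pts(c); hsv=cv2.cvtColor(c["image"],cv2.COLOR_BGR2HSV); h,sa,v=[hsv[...,i].astype(int) for i in range(3)]
    D=W-HOME; x,y,z=D@LX,D@LY,W[...,2]
    m=((h<14)|(h>165))&(sa>90)&(v<140)&(abs(y)<50)&(x>-120)&(x<70)&(z>10)&(z<34)
    print(cn,m.sum(),*( [np.round(np.percentile(q[m],[1,99]),1) for q in (x,y,z)] if m.sum()>10 else []))
    for yc in (100,200):   # neighbours' plinths for comparison
        mm=((h<14)|(h>165))&(sa>90)&(v<140)&(abs(y-yc)<50)&(x>-120)&(x<70)&(z>10)&(z<34)
        if mm.sum()>10: print("  neigh",yc,mm.sum(),np.round(np.percentile(x[mm],[1,99]),1),np.round(np.percentile(y[mm],[1,99]),1))
    if cn=="top": A=c["image"][40:250,120:320]
    else: B=c["image"][150:310,330:570]
  cv2.imwrite(n,np.hstack([cv2.resize(A,(380,400),interpolation=2),cv2.resize(B,(420,400),interpolation=2)]))
movel(list(lane(-110,0,15)),max_speed=60)
movel(list(lane(-250,0,60)),max_speed=120)
look("pics/h4.png"); print(read_state()["time"])
E
```

```text
side 182 [-44.1  42.3] [-27.7  22.9] [25.3 31.4]
  neigh 100 234 [-44.6  -3.9] [ 72.9 123.3]
  neigh 200 82 [-44.4   0.4] [173.9 223. ]
top 17 [23.4 42.9] [25.6 27.4] [10.7 22.3]
27.625
```

View pics/h4.png

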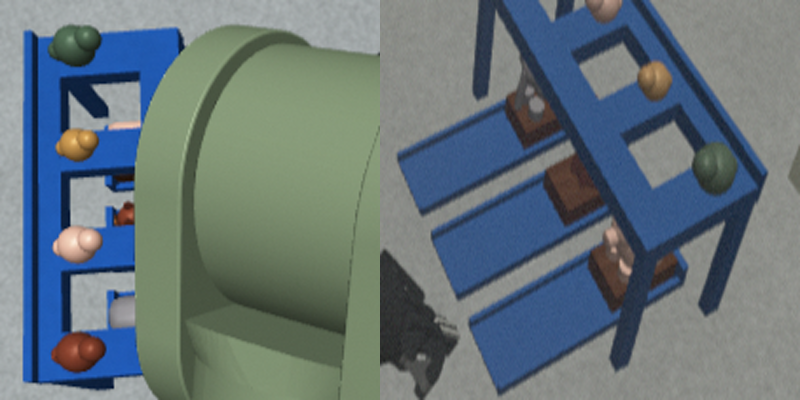

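The bear is upright in the lane, with its plinth front at x=-44.1 against -44.6 and -44.4 for the neighbours that stand home. Sideways it is within 1–2 mm, and the fingers are well clear. Handing in.

```bash
python3 -c "
from workcell import *
wait(0.3); print(finish_job())"
```

```text
the job is handed in; nothing more can be done
None
```

The bear is home against the back stop of the empty lane, upright with its nose towards the mouth and released. Nothing touched the elephant, cat or turtle, and the job was handed in at about 28 s; no verdict came back.

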